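# Seat the coupling collar on the flat of the mixer spindle and hold it down

### The job

Take the bare upright spindle of the ointment-mixer drive between the fingers (they close further where they meet its set-screw flat) and turn it until the flat faces squarely to the gap in the low round guard. Then pick up the collar with the thumbscrew, slide it over the spindle end with the thumbscrew above the gap so that its tip rides on the flat, and press it fully down on the spring seat, the thumbscrew in the gap. Leave the other things where they stand, and finish while still holding the collar down with the fingers: the spring would lift it as soon as you let go.

Things in the scene. Friction and masses are not known exactly. Their poses are not given: they have to be found in the camera images.
- drive: Mixer drive: white box 160 (x) x 130 (y) x 50 mm high, fixed, dark control strip on its +x face; yaw within 0.4 rad of the world's. Origin on the spindle axis at bench level, z up, +x towards the guard's gap. Around the spindle on top: dark disc (radius 48, top at 55 mm), guard, and inside it the spring seat (radius 25 mm). The spindle ends 125 mm above the bench.
- spindle (a joint): Turn of the upright steel spindle, rad, anticlockwise from above positive; 0 = flat squarely to the gap (drive +x). Starts at 0.6 to 2.2, range -3.1 to 3.1, light friction (0.05 N m), stays where left. 28 mm thick with one flat along its whole length 8.4 mm from the axis: D section, 22.4 mm across the flat. Bare from the guard's top to its end at 125 mm; end chamfered 2 mm.
- flat (a point): Top middle of the spindle's flat (22 mm wide), 8.4 mm from the spindle axis, 125 mm above the bench; its x axis is the flat's outward normal, z up; turns with the spindle. Pinched squarely across the flat (22.4 mm; the fingers' midpoint is then 2.8 mm off the axis, away from the flat) the spindle turns along with the fingers.
- guard_gap (a point): Middle of the guard's gap at the guard's top. The guard is a horseshoe-shaped steel wall around the spindle, inner radius 35, outer radius 41, top 72.5 mm above the bench, with one gap 20 mm wide on the drive's +x side. The thumbscrew's stem fits down only in the gap; its head then lies outside the guard.
- seat (a joint): Downward travel of the spring seat, m: 0 = free (its top 70 mm above the bench), 0.008 = fully down on its stop (62 mm). Pressing begins at about 3.6 N and takes about 8.4 N at the stop; it springs back by itself.
- collar: Loose upright aluminium collar, 44 mm high, 54 mm in diameter with two full-height spanner flats 44 mm apart at its +y and -y sides (grip across these), about 0.18 kg. Origin at the centre of its underside, z up, thumbscrew along its +x. Bore 31 mm right through, lower mouth widened. Left or right of the drive, yaw within 0.8 rad of the world's.
- thumbscrew (a point): Centre of the thumbscrew's head (16 mm thick), 49 mm from the collar's axis, 9 mm above its underside; the head reaches 54 mm out, the stem is 6 mm thick. Its inner tip (12 mm wide, 5 to 13 mm above the underside) stands into the bore to 9.7 mm from the axis, so the collar goes onto the spindle only with the tip over the flat.
- spacer: Bystander: plain aluminium ring, 52 mm in diameter, 30 mm high, no thumbscrew, on the other side of the drive from the collar. Origin at the centre of its underside.
- amber_bottle: Bystander: small brown glass bottle, 60 mm in diameter, 125 mm high, beyond the drive. Origin at the centre of its underside.
- beaker: Bystander: glass beaker, 68 mm in diameter, 85 mm high, beyond the drive. Origin at the centre of its underside.
- ointment_jar: Bystander: low white jar with lid, 54 mm in diameter, 45 mm high, between the robot and the drive. Origin at the centre of its underside.
- spatula: Bystander: narrow steel spatula with a dark handle, 195 mm long, lying on the bench beyond the right-hand place.
- paddle: Bystander: steel stirring paddle, 213 mm long, lying on the bench beyond the left-hand place.
Things that resemble listed ones, but are neither listed nor needed, are in the scene too. Leave any pink look-alike of the drive alone.

How it is judged:
On the way, in this order (a step that is already met when the one before it is completed fails the run):
1. the fingers hold the spindle with its flat facing the gap (within 0.15 rad) (value of joint spindle between -0.15 and 0.15 rad and contact force between the fingers and drive above 1 N), for 0.2 s.
2. the collar is threaded at least 15 mm down onto the spindle, upright (horizontal distance between collar and drive below 0.004 m and z of collar in the frame of drive below 0.11 m and angle between collar's own z axis and vertical below 0.1 rad), for 0.1 s.
At the end, for the whole second after the job is handed in: Collar on the spindle (4 mm of its axis, 0.08 rad of upright), thumbscrew head within 10 mm of the gap's middle line, spindle flat within 0.3 rad of the gap, seat pressed at least 6 of 8 mm, collar at most 3 mm above lowest, at rest, fingers on it with over 3 N, through the last second (value of joint seat above 0.006 m and horizontal distance between collar and drive below 0.004 m and z of collar in the frame of drive below 0.065 m and angle between collar's own z axis and vertical below 0.08 rad and x of thumbscrew in the frame of drive above 0.03 m and y of thumbscrew in the frame of drive between -0.01 and 0.01 m and value of joint spindle between -0.3 and 0.3 rad and contact force between the fingers and collar above 3 N and linear speed of collar below 0.02 m/s); the arm keeps its last pose, push and grip.
It fails at once if another thing on the bench is pushed more than 30 mm from its place (distance of any of spacer, amber_bottle, beaker, ointment_jar, spatula, paddle from where it was at the start of the episode above 0.03 m).
It also fails if it takes over 72 s, if anything falls off the work surface, if the arm or the gripper's body presses on something with over 40 N, if the wrist force passes 120 N, or if a joint passes its speed limit or range.

### The arm

A 6-joint arm with a two-finger parallel gripper is mounted at the origin on the work surface. World frame = base frame: x ahead of the robot, y to its left, z up, the work surface at z = 0. Lengths are in m, angles in rad, forces in N, time in s.
With the tool pointing down it reaches from about 0.3 to 0.75 m from the base axis. Payload 8.5 kg.
Tool frame: the origin (TCP) lies on the centre line of the jaws, within the pads' length; the fingertips stand 22 mm ahead of it and the grasp point (between the pads) lies 3 mm ahead of it; z points along the fingers, y is the line along which they close (so a half turn about z gives the same grasp; the last joint's range is limited). The gripper opens to 88 mm and grips with 3 to 60 N. Pads are 18 mm wide; open, the fingers measure 123 mm over their backs; the gripper's body (75 mm by 187 mm) begins 45 mm behind the grasp point.
Start: joints at [-1.455, 0.381, 1.297, -0, 1.464, -0.215], TCP at [0.179, -0.52, 0.24] pointing down, gripper open.
Joint ranges: [-3.11, 3.11], [-0.89, 2.33], [0.22, 2.48], [-1.42, 4.56], [0.17, 2.85], [-2.88, 2.88]. Speed limits (rad/s): [2.39, 2.39, 3.14, 3.14, 3.14, 3.14].

### API

Orientations are given as a unit quaternion [x, y, z, w].
In Python, from plant import bot, gripper_to, solver, grab_frame, readout gives the robot as it stands. Calls block until the motion is done:
- bot.movep(position, orientation): joint-space move of the TCP to a pose.
- bot.move_straight(position, orientation=None, v=0.15, threshold=None): straight line of the TCP; orientation=None keeps the orientation; v is the mean speed in m/s. With threshold (N) it stops when the force on the tool has changed by that much, and returns True; else False.
- bot.move_j(angles): joint-space move.
- gripper_to(opening, strength=None): opening from 0.0 (shut) to 1.0 (fully open); strength is the grip in N (None keeps the last); returns when the fingers have stopped.
- bot.pause(seconds).
- solver.solve_ik(position, orientation): joint angles nearest the present ones, or None.
- grab_frame(name): name is "scene" or "top"; returns a dict with "frame" (480x640x3 uint8, blue, green, red), "camera_matrix" (3x3 intrinsics, pixels), "world_from_camera" (4x4, takes a point from camera to world coordinates). Camera axes: x right, y down, z forward; pixel columns grow to the right and rows downward; lengths in m; the calibration is good to about 2 mm. A picture is of the moment at which its call begins. There is no depth.
A pose or a line that the arm cannot do raises bot.IKError and nothing moves.
- bot.hand_in(): hands the job in; it is judged then, once.
Readings, each from a call of its own:
- readout.get_t(): time.
- readout.get_q(): joint angles.
- readout.get_dq(): joint speeds.
- readout.get_joint_efforts(): joint torques, N m.
- readout.get_tcp_pos(): TCP position.
- readout.get_orientation(): TCP orientation.
- readout.get_wrist_force(): force on the tool from outside, world axes, zero at the start.
- readout.get_ft_torque(): the same for the moment, N m.
- readout.get_gripper_width(): opening from 0.0 (shut) to 1.0 (fully open).
- readout.get_finger_force(): force on a finger pad.
Only numpy, scipy, OpenCV 4.12 (cv2) and the standard library are available. Lean on these libraries where they do the work, as an engineer would, in place of code of your own. Each camera call takes 0.05 s, during which the arm holds its last target. There are 200 camera calls.

## Working session

There is one attempt and no reset: what is moved stays moved. The work goes in short steps, each a Python script; the robot and the scene stay as the last script left them, time stands still between calls to the robot, and variables do not carry over. Pictures are saved under pics/ and viewed, at most 10 in all, crops included, and the job is handed in when it is done.

```bash
ls; mkdir -p pics; python3 - <<'E'
from plant import grab_frame, readout
import cv2, numpy as np
for n in("scene","top"):
    f=grab_frame(n); cv2.imwrite(f"pics/{n}0.png",f["frame"]); np.savez(f"pics/{n}0.npz",**f)
    print(n,f["camera_matrix"].round(1).tolist(),f["world_from_camera"].round(3).tolist())
print(readout.get_t())
E
```

```text
pics
scene [[491.4, 0.0, 321.5], [0.0, 491.4, 248.4], [0.0, 0.0, 1.0]] [[0.671, 0.391, -0.63, 1.089], [0.741, -0.362, 0.565, -0.512], [-0.007, -0.846, -0.533, 0.597], [0.0, 0.0, 0.0, 1.0]]
top [[433.0, 0.0, 319.7], [0.0, 433.0, 243.2], [0.0, 0.0, 1.0]] [[-0.009, -0.995, 0.1, 0.431], [-0.999, 0.013, 0.034, -0.005], [-0.035, -0.1, -0.994, 0.98], [0.0, 0.0, 0.0, 1.0]]
0.1
```

View pics/top0.png

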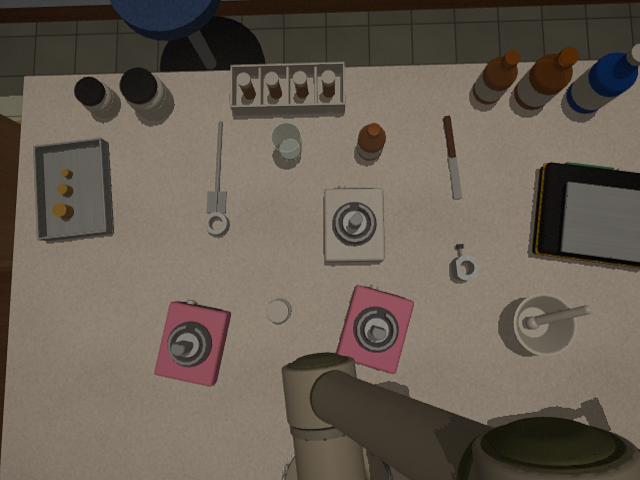

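View pics/scene0.png

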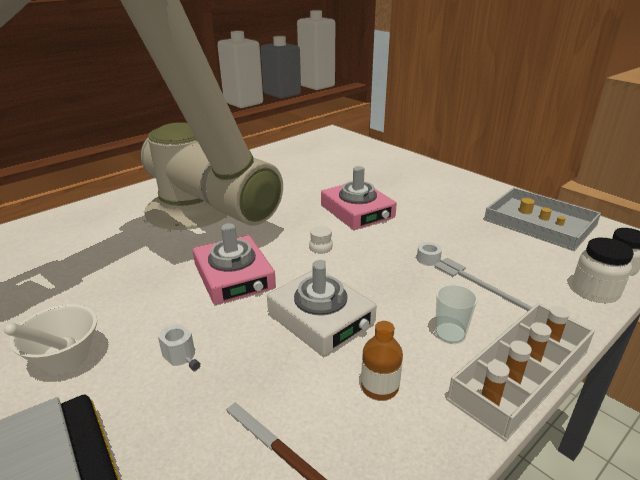

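Top view: the only white drive is at about (354,225), and the pink ones at (192,342) and (376,329) are look-alikes. There are two rings: the one at (465,267) has a dark thumbscrew at (460,247), so it is the collar. The plain ring at (217,223) is the spacer. I'll confirm this in an enlarged montage.

```bash
python3 - <<'E'
import cv2, numpy as np
t=cv2.imread("pics/top0.png"); s=cv2.imread("pics/scene0.png")
def c(im,x,y,w,h,W,H): return cv2.resize(im[y:y+h,x:x+w],(W,H),interpolation=cv2.INTER_CUBIC)
a=np.hstack([c(t,320,185,70,52,400,300),c(t,435,235,70,52,400,300)])
b=np.hstack([c(s,270,250,110,82,400,300),c(s,145,315,80,60,400,300)])
cv2.imwrite("pics/m1.png",np.vstack([a,b]))
E
```

```text
(no output)
```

View pics/m1.png

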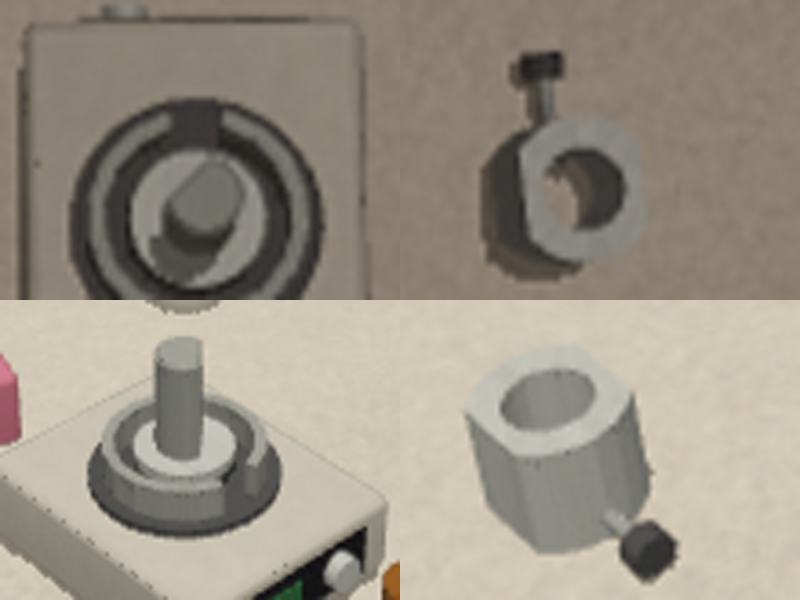

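The crops confirm both. The white drive has its gap at the top of the image (about +x), with the flat facing upper left (about 0.8 rad). The collar's thumbscrew points up in the image. Next I'll measure by ray casting and rectified planes.

```bash
cat > vis.py <<'E'
import cv2, numpy as np
def load(n,i=0): return dict(np.load(f"pics/{n}{i}.npz"))
def ray(f,px,z):
    K,T=f["camera_matrix"],f["world_from_camera"]
    p=np.c_[np.atleast_2d(px),np.ones(len(np.atleast_2d(px)))]
    d=(T[:3,:3]@np.linalg.inv(K)@p.T).T
    return (T[:3,3]+d*((z-T[2,3])/d[:,2])[:,None])[:,:2]
def rect(f,c,z,half=.06,s=3000):
    """plane z rectified: image up=+x, left=+y, s px/m"""
    K,T=f["camera_matrix"],np.linalg.inv(f["world_from_camera"])
    P=K@T[:3]; H=np.c_[P[:,0],P[:,1],P[:,2]*z+P[:,3]]
    A=np.array([[0,-1/s,c[0]+half],[-1/s,0,c[1]+half],[0,0,1]])
    n=int(2*half*s); return cv2.warpPerspective(f["frame"],H@A,(n,n),flags=cv2.INTER_CUBIC|cv2.WARP_INVERSE_MAP)
E
python3 - <<'E'
from vis import *
t,s=load("top"),load("scene")
D=ray(t,[[320+196/5.714,185+215/5.77]],.06)[0]
D2=ray(s,[[270+184/3.636,250+490/3.66-0]],.06)[0]
Sp=ray(t,[[320+207/5.714,185+192/5.77]],.125)[0]; Sp2=ray(s,[[270+179/3.636,250+55/3.66]],.125)[0]
Cc=ray(t,[[435+190/5.714,235+190/5.77]],.044)[0]
print(D,Sp,Sp2,Cc)
Hd=ray(t,[[435+138/5.714,235+68/5.77]],.015)[0]; print("head",Hd,ray(s,[[145+247/5,315+250/5]],.009))
ims=[]
for f,c,z in[(t,D,.0725),(t,Sp,.125),(t,Cc,.044),(s,D,.0725),(s,Sp,.125),(s,Cc,.044)]:
    h=.065 if z!=.125 else .03
    im=cv2.resize(rect(f,c,z,h,260/(2*h)),(260,260)); im=cv2.convertScaleAbs(im,alpha=1.3)
    cv2.line(im,(130,125),(130,135),(0,0,255));cv2.line(im,(125,130),(135,130),(0,0,255)); ims.append(im)
cv2.imwrite("pics/m2.png",np.vstack([np.hstack(ims[:3]),np.hstack(ims[3:])]))
# guard gap: brightness round radius 38 mm at z=.0725, top view
for n,f in(("top",t),("scene",s)):
  g=cv2.cvtColor(rect(f,Sp,.0725,.06,4000),cv2.COLOR_BGR2GRAY)
  print(n,[(round(a,2),int(g[int(240-152*np.cos(a)),int(240-152*np.sin(a))])) for a in np.arange(-.6,.61,.05)])
E
```

```text
[ 0.56768997 -0.04766763] [ 0.56597634 -0.04859981] [ 0.56865471 -0.04986413] [ 0.4680245  -0.28951538]
head [ 0.5161619  -0.28044112] [[ 0.51856199 -0.28066334]]
top [(np.float64(-0.6), 115), (np.float64(-0.55), 112), (np.float64(-0.5), 114), (np.float64(-0.45), 117), (np.float64(-0.4), 114), (np.float64(-0.35), 117), (np.float64(-0.3), 117), (np.float64(-0.25), 112), (np.float64(-0.2), 68), (np.float64(-0.15), 52), (np.float64(-0.1), 57), (np.float64(-0.05), 56), (np.float64(0.0), 56), (np.float64(0.05), 58), (np.float64(0.1), 58), (np.float64(0.15), 57), (np.float64(0.2), 58), (np.float64(0.25), 58), (np.float64(0.3), 83), (np.float64(0.35), 114), (np.float64(0.4), 117), (np.float64(0.45), 117), (np.float64(0.5), 117), (np.float64(0.55), 115), (np.float64(0.6), 115)]
scene [(np.float64(-0.6), 140), (np.float64(-0.55), 139), (np.float64(-0.5), 138), (np.float64(-0.45), 132), (np.float64(-0.4), 144), (np.float64(-0.35), 142), (np.float64(-0.3), 146), (np.float64(-0.25), 150), (np.float64(-0.2), 135), (np.float64(-0.15), 63), (np.float64(-0.1), 66), (np.float64(-0.05), 83), (np.float64(0.0), 81), (np.float64(0.05), 82), (np.float64(0.1), 82), (np.float64(0.15), 82), (np.float64(0.2), 90), (np.float64(0.25), 99), (np.float64(0.3), 97), (np.float64(0.35), 126), (np.float64(0.4), 151), (np.float64(0.45), 161), (np.float64(0.5), 163), (np.float64(0.55), 161), (np.float64(0.6), 161)]
```

View pics/m2.png

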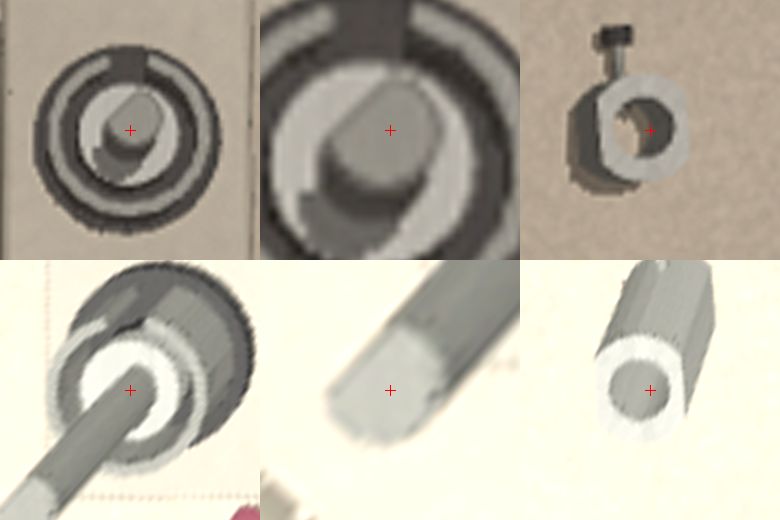

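Estimates:
- **Spindle axis:** (0.5665, -0.047). The box edges run parallel to the world axes, so drive yaw is about 0.
- **Flat:** about 0.82 rad.
- **Collar:** (0.469, -0.285), yaw about 0.09.

First move: pinch the spindle across its flat.

```bash
cat > arm.py <<'E'
from plant import bot, gripper_to, solver, grab_frame, readout
import numpy as np
from scipy.spatial.transform import Rotation as R
def quat(a):  # tool down, closing line at world angle a
    c,s=np.cos(a),np.sin(a)
    return R.from_matrix(np.array([[-s,c,0],[c,s,0],[0,0,-1]])).as_quat()
def ang():
    y=R.from_quat(readout.get_orientation()).as_matrix()[:,1]; return np.arctan2(y[1],y[0])
def st(m=""):
    print(m,"t%.1f"%readout.get_t(),"tcp",np.round(readout.get_tcp_pos(),4),"a%.3f"%ang(),"F",np.round(readout.get_wrist_force(),1),
      "M",np.round(readout.get_ft_torque(),2),"w%.1fmm"%(88*readout.get_gripper_width()),"f",np.round(readout.get_finger_force(),1),flush=True)
E
python3 - <<'E'
from arm import *
st()
S=np.array([.5665,-.047]); a=.82
for k in(a,a-np.pi,0,-np.pi,np.pi/2,-np.pi/2):
    q=solver.solve_ik([*S,.2],quat(k)); print(round(k,2),None if q is None else np.round(q,2))
u=np.array([np.cos(a),np.sin(a)])
p=S-.0028*u
q1,q2=[solver.solve_ik([*p,.2],quat(k)) for k in(a,a-np.pi)]
k=min([(abs(q[5]),k) for q,k in((q1,a),(q2,a-np.pi)) if q is not None])[1]
bot.movep([*p,.17],quat(k)); st("above")
bot.move_straight([*p,.113],v=.12)
gripper_to(0,8); st("grip")
E
```

```text
t0.1 tcp [ 0.1786 -0.5199  0.239 ] a-1.240 F [-1.  -0.8 -0.4] M [-0.02  0.02 -0.02] w87.8mm f 0.0
0.82 [-0.29  0.44  1.31 -0.    1.39 -1.11]
-2.32 [-0.29  0.44  1.31 -0.    1.39  2.03]
0 [-0.29  0.44  1.31 -0.    1.39 -0.29]
-3.14 [-0.29  0.44  1.31 -0.    1.39  2.85]
1.57 [-0.29  0.44  1.31 -0.    1.39 -1.86]
-1.57 [-0.29  0.44  1.31 -0.    1.39  1.28]
above t2.3 tcp [ 0.5646 -0.0499  0.1701] a0.818 F [-0.8 -1.1  1. ] M [ 0.03 -0.19 -0.01] w88.1mm f 0.0
grip t3.9 tcp [ 0.5651 -0.0485  0.113 ] a0.820 F [ 4.4  3.4 -1.9] M [ 0.6  -0.68 -0.12] w22.1mm f 8.0
```

The pinched width is 22.1 mm, so the pads are square on the flat. Now turn it to face the gap.

```bash
python3 - <<'E'
from arm import *
S=np.array([.5672,-.0463])
gripper_to(0,20); st("g20")
for a in(.55,.27,0.0):
    bot.move_straight([*(S-.0028*np.array([np.cos(a),np.sin(a)])),.113],quat(a),v=.008)
    st()
bot.pause(.3)
f=grab_frame("top"); import cv2; np.savez("pics/top1.npz",**f)
f=grab_frame("scene"); np.savez("pics/scene1.npz",**f); st("end")
import vis
ims=[cv2.resize(vis.load(n,1)["frame"][y:y+90,x:x+120],(400,300)) for n,x,y in(("top",295,180),("scene",265,235))]
cv2.imwrite("pics/m3.png",np.hstack(ims))
E
```

```text
g20 t4.2 tcp [ 0.5651 -0.0485  0.113 ] a0.820 F [ 3.7  3.2 -1.6] M [ 0.61 -0.74  0.01] w21.6mm f 20.0
 t4.6 tcp [ 0.5644 -0.0481  0.113 ] a0.553 F [-3.  -2.4  1.9] M [-0.57  0.51 -0.05] w21.9mm f 20.0
 t5.0 tcp [ 0.5636 -0.0477  0.113 ] a0.272 F [-6.2 -6.   4. ] M [-0.8   1.01 -0.08] w21.5mm f 20.0
 t5.4 tcp [ 0.563 -0.047  0.113] a0.002 F [-9.4 -6.1  4.7] M [-1.01  1.36 -0.01] w21.7mm f 20.0
end t5.8 tcp [ 0.563 -0.047  0.113] a0.002 F [-9.4 -6.9  5.4] M [-0.92  1.37  0.  ] w21.8mm f 20.0
```

View pics/m3.png

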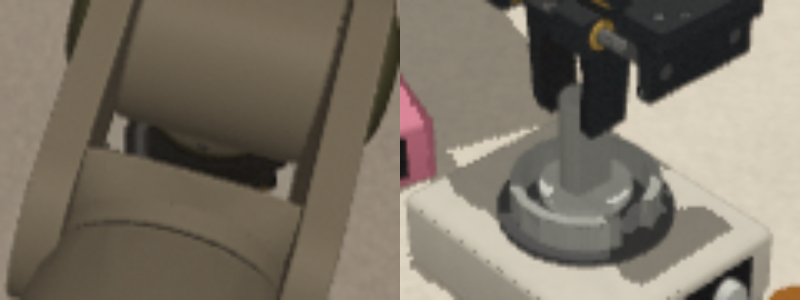

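The view shows the spindle pinched above the guard with its flat towards the gap. Next, null the side force to locate the axis in x, then pinch the round sides gently along y to locate it in y.

```bash
python3 - <<'E'
from arm import *
bot.move_straight([.5627,-.0467,.113],quat(0.0),v=.01); bot.pause(.3); st("null")
gripper_to(.75); st("open")
bot.move_straight([.5655,-.0467,.15],v=.15)
bot.movep([.5655,-.0467,.15],quat(-np.pi/2))
bot.move_straight([.5655,-.0467,.113],v=.15); bot.pause(.2); st("pre")
gripper_to(0,8); bot.pause(.2); st("y pinch")
E
```

```text
null t6.4 tcp [ 0.5628 -0.047   0.113 ] a0.001 F [-0.9 -5.6 -0.6] M [-0.87  0.15 -0.03] w22.2mm f 20.0
open t7.2 tcp [ 0.5627 -0.0467  0.113 ] a-0.000 F [-0.1  0.4  0.1] M [-0.05 -0.06 -0.02] w65.8mm f 0.0
pre t9.6 tcp [ 0.5659 -0.0468  0.114 ] a-1.571 F [-0.2 -0.   0.1] M [ 0.07 -0.01 -0.01] w66.5mm f 0.0
y pinch t10.5 tcp [ 0.5654 -0.0452  0.113 ] a-1.571 F [1.  8.7 1.5] M [ 1.31 -0.09  0.01] w27.4mm f 8.0
```

```bash
python3 - <<'E'
from arm import *
bot.move_straight([.5655,-.0451,.113],v=.01); bot.pause(.2); st("y null")
gripper_to(.75)
bot.move_straight([.5655,-.0451,.2],v=.2)
# centre the collar along its x: pinch at 54 mm, above thumbscrew
C=np.array([.4688,-.285]); y=.09
gripper_to(1.0)
bot.movep([*C,.12],quat(y)); bot.move_straight([*C,.045],v=.12); st("pre")
gripper_to(0,5); bot.pause(.2); st("x pinch")
gripper_to(1.0); st("open")
E
```

```text
y null t11.0 tcp [ 0.5655 -0.045   0.113 ] a-1.571 F [ 0.1  1.8 -0.3] M [ 0.32  0.05 -0.05] w27.2mm f 8.0
pre t15.4 tcp [ 0.4691 -0.2852  0.0456] a0.090 F [ 0.2 -0.  -0.3] M [-0.03 -0.09  0.02] w87.7mm f 0.0
x pinch t16.9 tcp [ 0.4688 -0.285   0.0449] a0.090 F [0.1 0.6 0.2] M [-0.02 -0.09  0.01] w0.3mm f 0.0
open t18.3 tcp [ 0.4688 -0.285   0.045 ] a0.090 F [-0.3  0.4  0.2] M [ 0.   -0.11  0.02] w88.0mm f 0.0
```

The fingers closed on nothing, so I need to look.

```bash
python3 - <<'E'
from arm import *
import cv2
bot.move_straight([.4688,-.285,.14],v=.2)
bot.movep([.42,-.12,.2],quat(.09))
fs={n:grab_frame(n) for n in("top","scene")}
for n,f in fs.items(): np.savez(f"pics/{n}2.npz",**f)
cv2.imwrite("pics/m4.png",np.hstack([cv2.resize(fs["top"]["frame"][200:335,400:580],(400,300)),cv2.resize(fs["scene"]["frame"][270:405,90:270],(400,300))])); st()
E
```

```text
t19.8 tcp [ 0.4205 -0.1213  0.1992] a0.089 F [-0.8 -0.1 -0.3] M [-0.05 -0.12  0.02] w87.8mm f 0.0
```

View pics/m4.png

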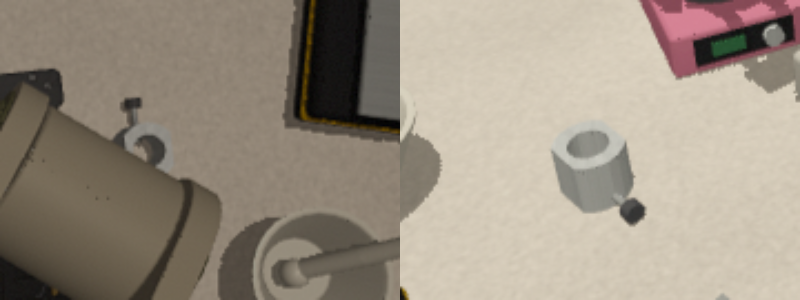

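The collar still stands upright, with its bore at about scene pixel (174,335), just as before. I'll check numerically whether it moved at all, then grip across the flats as the task says.

```bash
python3 - <<'E'
from vis import *
for n,(x,y,w,h) in(("scene",(145,310,75,70)),("top",(452,238,32,50))):
    a,b=[cv2.cvtColor(load(n,i)["frame"],cv2.COLOR_BGR2GRAY) for i in(0,2)]
    A,B=[np.float32(i[y:y+h,x:x+w]) for i in(a,b)]
    print(n,cv2.phaseCorrelate(A,B,cv2.createHanningWindow((w,h),cv2.CV_32F)),abs(A-B).mean())
f=load("scene",2)
# dark head centroid, scene; bright rim ellipse in scene
im=f["frame"]; roi=im[340:380,180:210].max(2); ys,xs=np.where(roi<75); hp=[180+xs.mean(),340+ys.mean()]; print("head px",hp,ray(f,[hp],.009))
ft=load("top",2); roi=ft["frame"][238:256,450:472].max(2); ys,xs=np.where(roi<60); hp=[450+xs.mean(),238+ys.mean()]; print(hp,ray(ft,[hp],.013))
g=rect(f,(.468,-.285),.044,.04,5000); m=cv2.inRange(cv2.cvtColor(g,cv2.COLOR_BGR2GRAY),165,255)
g0=cv2.cvtColor(rect(f,(.468,-.285),.044,.04,10000),cv2.COLOR_BGR2GRAY)
print("scene x-profile", g0[400:401,::40].tolist(), "along x", g0[::40,400].tolist())
g1=cv2.cvtColor(rect(load("top",0),(.468,-.285),.044,.04,10000),cv2.COLOR_BGR2GRAY)
print("top along y", g1[400,::40].tolist(), "along x", g1[::40,400].tolist())
E
```

```text
scene ((0.5040887290427705, -0.046334756064752014), 1.0105598191420238) 3.4521904
top ((0.01764409952234125, -0.035590267552500165), 0.8938530880212784) 4.444035
head px [np.float64(194.83928571428572), np.float64(365.67857142857144)] [[ 0.52039043 -0.28090335]]
[np.float64(458.962962962963), np.float64(246.14814814814815)] [[ 0.51776293 -0.28065769]]
scene x-profile [[208, 204, 205, 204, 202, 193, 141, 138, 142, 141, 143, 142, 127, 116, 203, 196, 132, 210, 205, 205]] along x [129, 132, 140, 163, 199, 200, 183, 141, 141, 143, 143, 143, 140, 139, 173, 195, 194, 201, 201, 204]
top along y [134, 80, 61, 56, 51, 119, 133, 129, 131, 126, 75, 70, 59, 58, 79, 137, 132, 133, 129, 124] along x [131, 130, 127, 134, 135, 136, 78, 60, 76, 75, 75, 79, 75, 68, 137, 137, 123, 121, 130, 129]
```

```bash
python3 - <<'E'
from arm import *
C=np.array([.4690,-.2848]); k=-np.pi/2+.085
bot.movep([*C,.13],quat(k)); bot.move_straight([*C,.038],v=.15); bot.pause(.1); st("pre")
gripper_to(0,25); bot.pause(.2); st("grip")
E
```

```text
pre t21.9 tcp [ 0.4694 -0.2851  0.0391] a-1.486 F [-0.7  0.8 -0.2] M [0.03 0.03 0.03] w87.8mm f 0.0
grip t22.8 tcp [ 0.4689 -0.2847  0.038 ] a-1.486 F [-0.7  0.3  0.4] M [0.09 0.11 0.01] w43.5mm f 25.0
```

Collar gripped across its flats (43.5 mm). Carry it over the spindle, check with a picture at hover.

```bash
python3 - <<'E'
from arm import *
import cv2
C=np.array([.4689,-.2847]); S=np.array([.5655,-.0449])
bot.move_straight([*C,.215],v=.2)
bot.movep([*S,.215],quat(-np.pi/2))
bot.move_straight([*S,.172],v=.12); bot.pause(.3); st("hover")
f=grab_frame("scene"); np.savez("pics/scene3.npz",**f)
cv2.imwrite("pics/m5.png",cv2.resize(f["frame"][205:325,240:400],(800,600),interpolation=cv2.INTER_CUBIC))
E
```

```text
hover t25.6 tcp [ 0.5657 -0.045   0.1726] a-1.571 F [ 0.7 -0.3 -1.8] M [0.03 0.02 0.03] w43.8mm f 25.0
```

View pics/m5.png

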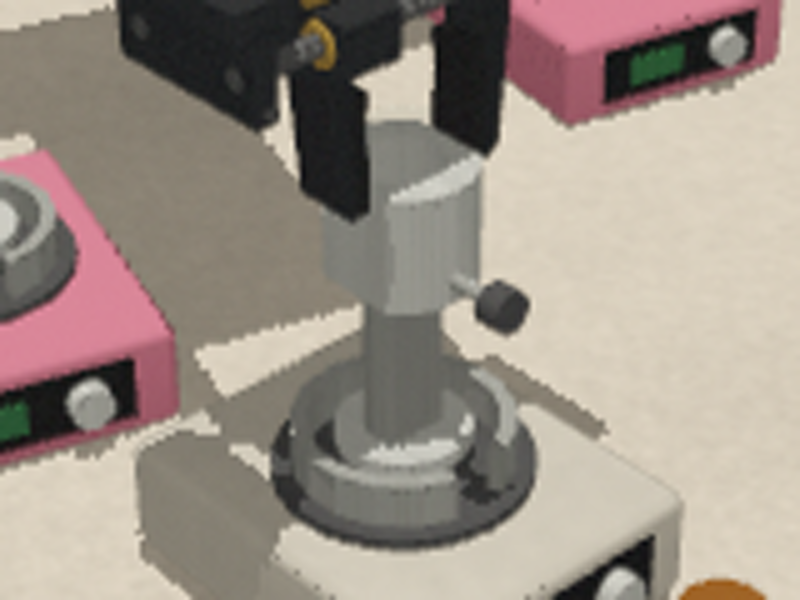

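Collar is held upright with the thumbscrew towards the gap. Its sides (columns 325 to 480) are centred over the spindle (365 to 440). Descend with force limit.

```bash
python3 - <<'E'
from arm import *
S=[.5655,-.0449]
for z in(.160,.152,.142):
    h=bot.move_straight([*S,z],v=.03,threshold=6); bot.pause(.1); st(f"{z} hit={h}")
    if h: break
E
```

```text
0.16 hit=False t26.3 tcp [ 0.5656 -0.0449  0.1601] a-1.571 F [-0.2 -0.5 -2.2] M [ 0.    0.05 -0.01] w43.6mm f 25.0
0.152 hit=False t26.9 tcp [ 0.5656 -0.0449  0.152 ] a-1.571 F [-0.8 -0.1 -1.9] M [0.05 0.05 0.01] w43.4mm f 25.0
0.142 hit=False t27.4 tcp [ 0.5656 -0.0449  0.1421] a-1.571 F [ 0.7  0.9 -1.9] M [0.02 0.01 0.03] w43.6mm f 25.0
```

Threaded freely past the tip. Grip more firmly and press down.

```bash
python3 - <<'E'
from arm import *
import cv2
S=[.5655,-.0449]
gripper_to(0,45); st("grip45")
for z in(.125,.110,.104,.101,.0995,.0985):
    h=bot.move_straight([*S,z],v=.03,threshold=14); bot.pause(.15); st(f"{z} hit={h}")
    if h: break
f=grab_frame("scene"); np.savez("pics/scene4.npz",**f)
cv2.imwrite("pics/m6.png",cv2.resize(f["frame"][220:340,240:400],(800,600),interpolation=cv2.INTER_CUBIC))
E
```

```text
grip45 t27.7 tcp [ 0.5655 -0.0449  0.1421] a-1.571 F [-0.3  0.5 -1.7] M [0.09 0.02 0.04] w42.8mm f 45.0
0.125 hit=False t28.5 tcp [ 0.5656 -0.0449  0.1252] a-1.571 F [-0.4 -0.5 -2.3] M [ 0.02  0.03 -0.03] w43.1mm f 45.0
0.11 hit=False t29.3 tcp [ 0.5656 -0.0449  0.1102] a-1.571 F [-0.4 -0.3 -2.2] M [0.02 0.02 0.02] w43.1mm f 45.0
0.104 hit=False t29.8 tcp [ 0.5658 -0.045   0.1044] a-1.571 F [ 1.1 -0.7  3.3] M [ 0.03 -0.23  0.04] w42.8mm f 45.0
0.101 hit=False t30.2 tcp [ 0.5659 -0.045   0.1013] a-1.571 F [ 1.9 -0.8  5.3] M [-0.04 -0.18 -0.01] w42.9mm f 45.0
0.0995 hit=False t30.6 tcp [ 0.5659 -0.045   0.1   ] a-1.571 F [ 1.9 -0.9  6.7] M [-0.01 -0.07 -0.02] w43.2mm f 45.0
0.0985 hit=False t31.0 tcp [ 0.566  -0.045   0.0999] a-1.571 F [-0.8  1.  12.7] M [ 0.13  0.23 -0.03] w42.7mm f 45.0
```

View pics/m6.png

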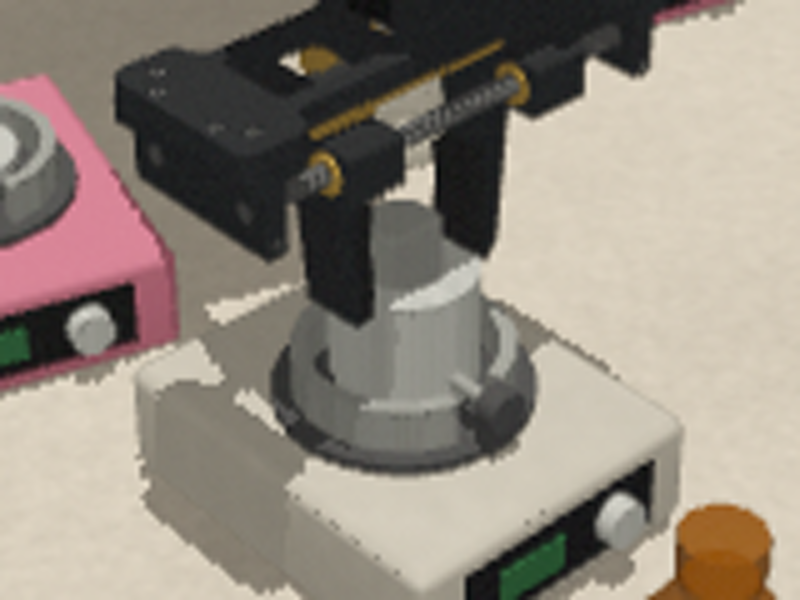

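The spring force rose steadily and then hit the hard stop: 12.7 N with the TCP stopping at 0.0999, which puts the collar's underside at 62 mm. The picture shows the thumbscrew down in the gap, with its head outside the guard at about (495,412). Handing in.

```bash
python3 - <<'E'
from arm import *
bot.pause(.5); st("final"); print(bot.hand_in())
E
```

```text
final t31.6 tcp [ 0.566  -0.045   0.0998] a-1.571 F [-1.2  0.1 12.8] M [0.11 0.19 0.03] w43.0mm f 45.0
the job is handed in; nothing more can be done
None
```

I handed the job in at about 32 s: the flat faces the gap, and the collar is pressed onto the seat's stop and still held, its thumbscrew in the gap; the hand-in returned no verdict.

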